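# Load an umbrella handle into the laser marker past its sprung light shutter

### The job

Load the J-shaped umbrella handle into the desktop laser marker: pick it up, push the free end of its straight shank in past the sprung light shutter until it is fully home on the stop inside, and leave it lying on the loading shelf with the shutter closed down on the shank. The stop is a set datum, so push gently: feel for it and press on it with less than 10 N. Then press the round start button on the marker's roof all the way down and let it go; leave the jar and the spool of thread where they stand.

Things in the scene. Friction and masses are not known exactly. Their poses are not given: they have to be found in the camera images.
- handle: White J-shaped umbrella handle, 69 x 150 x 17 mm, about 50 g, lying flat. Origin: centre of its underside, z up. The straight shank, 17 mm thick, runs along its y axis at x = -25.5 mm, from the bend at y = -46 to its free end at y = +75 (the last 10 mm a 14 mm spigot). The hook returns on its +x side to x = +34 mm; inside the hook there are 33 mm between shank and hook tip.
- shank_end (a point): Centre of the free end face of the shank, the end that goes into the marker (handle x -25.5, y +75, z 8.5 mm); the handle's y axis points out of it.
- shank_grip (a point): Point on the shank's centre line to grip across, 88 mm back from its free end (handle x -25.5, y -13, z 8.5 mm).
- marker: Desktop laser marker, grey box with black head, fixed. Origin: desk height, in the plane of the front face, on the port's centre line; +x runs into the port, z up. Flat loading shelf, top 6 mm above the desk, 70 mm wide, 75 mm out before the face. Box 110 wide, 130 deep, 62 high; head on it from x = 47 mm, 108 high. Low guide cheeks (11 mm) from 11 mm before the face; channel 20.5 mm wide.
- port (a point): Centre line of a shank lying on the shelf, at the front face (marker x 0, y 0, z 14.5 mm). The mouth is 40 mm wide and 31 mm high from the shelf, and is closed by the shutter. Inside, a steel stop lies out of sight, set somewhere between 40 and 62 mm behind the front face; a sprung pin stands 4 mm out of it.
- shutter (a joint): Dark steel light shutter, 38 mm wide, 29 mm deep, hung across the mouth from a hinge 37 mm above the desk. 0 is shut; grows (rad) as it swings inward and up against its spring. The shank's end needs 3 to 4 N to start it, up to 8 N until its lower edge rides on the shank, then 2 to 5 N of drag. On a shank lying home it rests at about 1.0 and keeps it from sliding out.
- datum: Setting slide of the stop, out of sight in the chamber: a fixed flat rail flush with the shelf, origin on it 51 mm behind the front face on the port's centre line, x into the port. It carries the stop, whose face is clamped up to 11 mm before or behind that origin. The stop and its pin must not be pushed with more than 10 N.
- seat_pin (a joint): Pin in the stop, out of sight: 0 m out, grows as the shank presses it in (1.3 to 2.3 N); flush at 0.004, where the shank meets the solid stop: home (counts from 0.0025). A force of 4 to 6 N above the drag of the shutter tells that the stop is met.
- start (a joint): Start button: 0 m up, grows as it is pressed, 0.005 fully down (counts from 0.0035); springs back; 4 N.
- start_top (a point): Centre of the start button's round top, 24 mm across, on the roof of the marker (marker x 22, y 36 mm; 74 mm above the desk).
- jar: Red grease jar, 69 mm across, 55 high, origin under its centre; leave it alone.
- reel: Small spool of thread with white ends, 39 mm across, 45 high, standing, origin under its centre; leave it alone.

How it is judged (in metres and radians):
On the way, in this order (a step that is already met when the one before it is completed fails the run):
1. the shank's end has pushed the shutter open and is inside the port (x of shank_end in the frame of marker above 0.012 m and value of joint shutter above 0.4 rad), for 0.05 s.
2. the shank is home: the pin in the stop is pressed in by 2.5 mm or more (y of shank_end in the frame of marker between -0.005 and 0.005 m and x of shank_end in the frame of marker above 0.03 m and value of joint seat_pin above 0.0025 m), for 0.2 s.
3. the start button is pressed all the way down while the shank is home (value of joint start above 0.0035 m and value of joint seat_pin above 0.0025 m), for 0.05 s.
At the end, for the whole second after the job is handed in: The handle lies at rest, flat within 0.1 rad, its shank in the port (end within 5 mm of the port's centre line) and home on the stop (pin pressed 2.5 mm or more), the shutter down on the shank (0.8 to 1.25 rad), the start button up again (all of step 2 and value of joint shutter between 0.8 and 1.25 rad and angle between handle's own z axis and vertical below 0.1 rad and linear speed of handle below 0.01 m/s and value of joint start below 0.0015 m); the robot touches nothing.
It fails at once if the handle is pushed against the stop with more than 10 N (contact force between handle and datum above 10 N).
It fails at once if the start button is pressed before the shank is home (value of joint start above 0.0035 m and value of joint seat_pin below 0.0025 m).
It fails at once if the jar is moved by more than 20 mm or tipped (distance of jar from where it was at the start of the episode above 0.02 m or angle between jar's own z axis and vertical above 0.3 rad).
It fails at once if the spool is moved by more than 20 mm or tipped (distance of reel from where it was at the start of the episode above 0.02 m or angle between reel's own z axis and vertical above 0.3 rad).
It also fails if it takes over 67 s, if anything falls off the work surface, if the arm or the gripper's body presses on something with over 40 N, if the wrist force passes 120 N, or if a joint passes its speed limit or range.

### The arm

A 6-joint arm with a two-finger parallel gripper is mounted at the origin on the work surface; the furniture and walls round the work are solid. World frame = base frame: x ahead of the robot, y to its left, z up, the work surface at z = 0. Lengths are in mm, angles in rad, forces in N, time in s.
With the tool pointing down it reaches from about 350 to 975 mm from the base axis. Payload 7.1 kg.
Tool frame: the origin (TCP) lies midway between the tips of the shut fingers; the grasp point (between the pads) lies 19 mm behind it (ctrl.grip_depth is the distance from the TCP to the grasp point, in mm); z points along the fingers, y is the line along which they close (so a half turn about z gives the same grasp; the last joint's range is limited). The gripper opens to 88 mm and grips with 3 to 60 N. Pads are 20 mm wide; open, the fingers measure 115 mm over their backs; the gripper's body (75 mm by 178 mm) begins 61 mm behind the grasp point.
Start: joints at [-1.263, 0.423, 1.63, -0, 1.089, -0.019], TCP at [200.651, -591.899, 222.675] pointing down, gripper open.
Joint ranges: [-3, 3], [-0.9, 2.11], [0.09, 2.58], [-1.31, 4.45], [0.11, 2.69], [-2.54, 2.54]. Speed limits (rad/s): [2.39, 2.39, 3.01, 3.14, 3.14, 3.14].

### API

Orientations are given as a rotation vector (axis times angle).
In Python, from workcell import ctrl, cams gives the robot as it stands.
- The arm moves only by the tool move_arm, never from a script. Its argument "steps" is a list of rows, each a list of 3 entries, a list of its own where there are three numbers: the shift along the tool's x, y, z in units of 25 mm (1.0 is 25 mm), then the turn about the tool's z in units of 5 degrees (1.0 is 5 degrees), then the closure, from 0 (fully open) to 1 (shut). A call has 1 to 20 rows; each row shifts and turns the commanded pose from where the row before left it, along the tool's axes as they then stand; what a row does not reach is not made up. A row lasts 1/12 s, in which the tool goes at most 41.7 mm and 7.16 degrees, less where a joint would pass 70% of its speed; a pose out of reach is approached as far as the arm can. A call is refused whole if a number of a shift passes 1 or a number of a turn 1, either way. A call with a gripper value outside its range is refused whole. The fingers move at their own pace and stop on an object; the grip force is fixed at half the most. Time passes only in rows, so rows that do not move let the fingers close. It gives the time, the measured TCP pose, the force, the opening and the grip force at its end, in the units of the state.
- ctrl.get_obs(): the state, without advancing time (a new reading comes with each control period).
- cams.get_image(name): name is "scene" or "top" or "wrist"; returns a dict with "image" (384x512x3 uint8, red, green, blue), "camera_matrix" (3x3 intrinsics, pixels), "k1" (the pictures are not rectified: a ray, as slopes to the right and down, at radius r is drawn at 1 + k1 r^2 times it, then the intrinsics apply), "xyz" and "rotation" of the camera in the world; the wrist camera has in their place "mount" (4x4, takes a point from camera to tool coordinates, whose origin is the TCP and whose axes are the flange's). Camera axes: x right, y down, z forward; pixel columns grow to the right and rows downward; lengths in mm; the calibration is good to about 2 mm. A picture is of the moment at which its call begins: read the wrist's pose just before it. There is no depth.
- ctrl.close_job(): hands the job in; it is judged then, once.
Trained networks look in the newest picture that a camera, given by its name, has taken for a name from the list of things; names that differ only in an ending like _2 or _b are one class to them, and where a whole thing is asked for, a point or a joint stands for the part that bears it (a point fixed in the world has none). Each returns a list of dicts, best first, with "p" (0 to 1); they miss things now and then, are a little off and sometimes report something else, mostly with a low value. They report only what shows in the picture. A call takes as long as a camera call.
- cams.boxes_of(camera, thing): "rect" ([centre column, centre row, width, height] in pixels, round what is visible of it).
- cams.cut_out(camera, thing): "pixels" (384x512 bool, what is visible of it) and "rect" ([centre column, centre row, width, height] in pixels, round what is visible of it).
The state is a dict: "t": time; "qpos": joint angles; "qvel": joint speeds; "joint_torque": joint torques, N m; "ee_pos": TCP position; "orientation": TCP orientation; "ft_force": force on the tool from outside, world axes, zero at the start; "moment": the same for the moment, N m; "width": finger opening in mm; "grasp_force": force on a finger pad.
Only numpy, scipy, OpenCV 4.12 (cv2) and the standard library are available. Lean on these libraries where they do the work, as an engineer would, in place of code of your own. Each camera call takes 0.05 s, during which the arm holds its last target. There are 200 camera calls.

## Working session

There is one attempt and no reset: what is moved stays moved. The work goes in short steps, Python scripts to look and compute and a tool call to move; the robot and the scene stay as the last step left them, time stands still between calls to the robot, and variables do not carry over. Pictures are saved under pics/ and viewed, at most 10 in all, crops included, and the job is handed in when it is done.

Besides the shell and the picture viewer there is one more tool, called after "Call:" as a command line: name --argument value ..., lists and objects as JSON in quotes. move_arm: Moves the arm, as the interface text tells. Its arguments: {"type":"object","properties":{"steps":{"type":"array"}},"required":["steps"]}

```bash
mkdir -p pics; ls; python3 - <<'E'
from workcell import ctrl,cams
import cv2,numpy as np
o=ctrl.get_obs();print(o['t'],o['ee_pos'],o['orientation'],o['width'])
ims=[]
for n in['scene','top']:
    d=cams.get_image(n);print(n,d['camera_matrix'].tolist(),d['k1'],d['xyz'],np.array(d['rotation']).tolist())
    ims.append(d['image'])
    for th in['handle','marker','shutter','start','jar','reel']:
        r=cams.boxes_of(n,th);print(th,[(np.round(q['rect']).tolist(),round(q['p'],2)) for q in r[:2]])
cv2.imwrite('pics/a.png',cv2.resize(np.vstack(ims)[:,:,::-1],(400,600)) if 0 else ims[1][:,:,::-1])
cv2.imwrite('pics/s.png',ims[0][:,:,::-1])
E
```

```text
pics
0.0 [ 200.47513775 -591.39533123  221.90938514] [-3.09828941e+00 -5.10797568e-01  4.12997279e-04] 88.03664259623362
scene [[468.4930135524428, 0.0, 257.5547618161195], [0.0, 468.4930135524428, 189.79883641491517], [0.0, 0.0, 1.0]] -0.04385550102012666 [ -39.65155424 -963.02873423  582.53856052] [-1.9929273428330025, 0.6797657958567238, -0.36720326994429353]
handle [([234.0, 218.0, 49.0, 23.0], 0.84)]
marker [([326.0, 234.0, 84.0, 70.0], 0.55)]
shutter []
start [([319.0, 211.0, 8.0, 9.0], 0.44)]
jar []
reel []
top [[361.1859114196965, 0.0, 260.6191109698613], [0.0, 361.1859114196965, 193.77537860190537], [0.0, 0.0, 1.0]] -0.0707280857673544 [ 422.7042842  -230.10093353  920.23841149] [-2.160347830069076, 2.1864230022198843, -0.08351128939885918]
handle [([252.0, 219.0, 43.0, 50.0], 0.79)]
marker [([340.0, 182.0, 86.0, 85.0], 0.94)]
shutter []
start [([327.0, 176.0, 10.0, 14.0], 0.49)]
jar [([185.0, 225.0, 26.0, 25.0], 0.86)]
reel [([290.0, 178.0, 14.0, 13.0], 0.6)]
```

View pics/a.png

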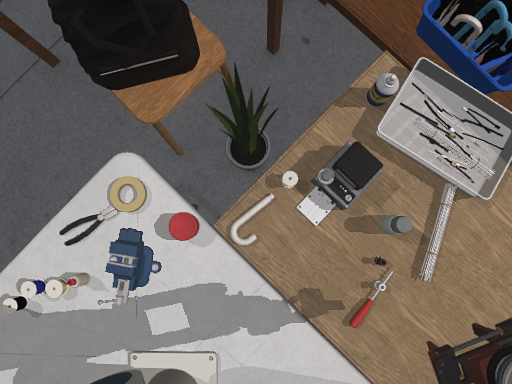

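View pics/s.png

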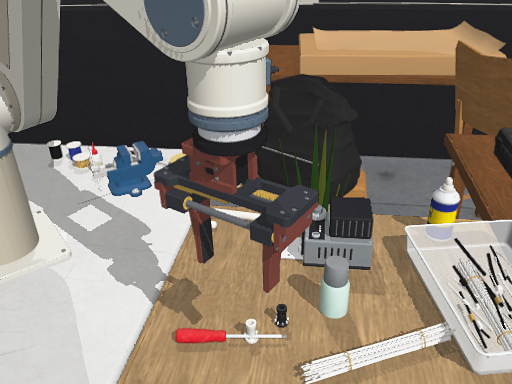

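The top view shows the handle at (252,219) with its free end at about (273,196). The marker is at (340,182), with its shelf toward the lower left at (316,207). The spool is at (290,179) and the jar at (185,225). Next I'll get rough world positions.

```bash
cat > h.py <<'E'
from workcell import ctrl,cams
import cv2,numpy as np
from scipy.spatial.transform import Rotation as R
def campose(d,o):
    if 'mount' in d:
        M=np.array(d['mount']);T=R.from_rotvec(o['orientation']).as_matrix()
        return T@M[:3,:3],T@M[:3,3]+np.array(o['ee_pos'])
    r=np.array(d['rotation']);r=R.from_rotvec(r).as_matrix() if r.size==3 else r
    return r,np.array(d['xyz'])
def px2w(d,o,uv,z):
    K=np.array(d['camera_matrix']);Rm,c=campose(d,o);uv=np.atleast_2d(uv).astype(float)
    s=np.c_[(uv[:,0]-K[0,2])/K[0,0],(uv[:,1]-K[1,2])/K[1,1]];u=s.copy()
    for _ in range(20): u=s/(1+d['k1']*(u**2).sum(1,keepdims=True))
    r=np.c_[u,np.ones(len(u))]@Rm.T
    return c+r*((z-c[2])/r[:,2])[:,None]
def w2px(d,o,P):
    K=np.array(d['camera_matrix']);Rm,c=campose(d,o);q=(np.atleast_2d(P)-c)@Rm
    u=q[:,:2]/q[:,2:];u=u*(1+d['k1']*(u**2).sum(1,keepdims=True))
    return u*[K[0,0],K[1,1]]+[K[0,2],K[1,2]]
E
python3 - <<'E'
from h import *
d=cams.get_image('top');o=ctrl.get_obs()
P=lambda uv,z:np.round(px2w(d,o,uv,z)[:,:2],0).tolist()
print('handle end',P([273,196],8),'mid',P([252,219],8),'bend',P([235,240],8))
print('start',P([327,176],74),'jar',P([185,225],55),'reel',P([290,178],45),'shelf front corners',P([[297,207],[318,224]],6))
print('bottle',P([397,224],90),'box corners',P([[345,210]],62))
m=cams.cut_out('top','handle')[0]['pixels']
b=cv2.minAreaRect(np.argwhere(m)[:,::-1].astype(np.float32));print(b,P(cv2.boxPoints(b),8))
cv2.imwrite('pics/b.png',cv2.resize(d['image'][130:260,210:400,::-1],None,fx=4,fy=4,interpolation=cv2.INTER_CUBIC))
w=cams.get_image('wrist');print(w['camera_matrix'],w['k1'],np.array(w['mount']).round(3).tolist());cv2.imwrite('pics/w0.png',w['image'][:,:,::-1])
E
```

```text
handle end [[495.0, -254.0]] mid [[437.0, -200.0]] bend [[385.0, -157.0]]
start [[536.0, -380.0]] jar [[424.0, -41.0]] reel [[536.0, -295.0]] shelf front corners [[466.0, -314.0], [423.0, -366.0]]
bottle [[420.0, -537.0]] box corners [[455.0, -423.0]]
((254.50003051757812, 219.50001525878906), (26.870054244995117, 59.39696502685547), 45.0) [[408.0, -129.0], [513.0, -236.0], [464.0, -284.0], [360.0, -177.0]]
[[329.46296972   0.         255.33071285]
 [  0.         329.46296972 194.36546936]
 [  0.           0.           1.        ]] 0.01890235436912851 [[-0.0, -0.967, -0.255, 68.846], [1.0, -0.0, -0.001, -0.103], [0.001, -0.255, 0.967, -162.071], [0.0, 0.0, 0.0, 1.0]]
```

View pics/b.png

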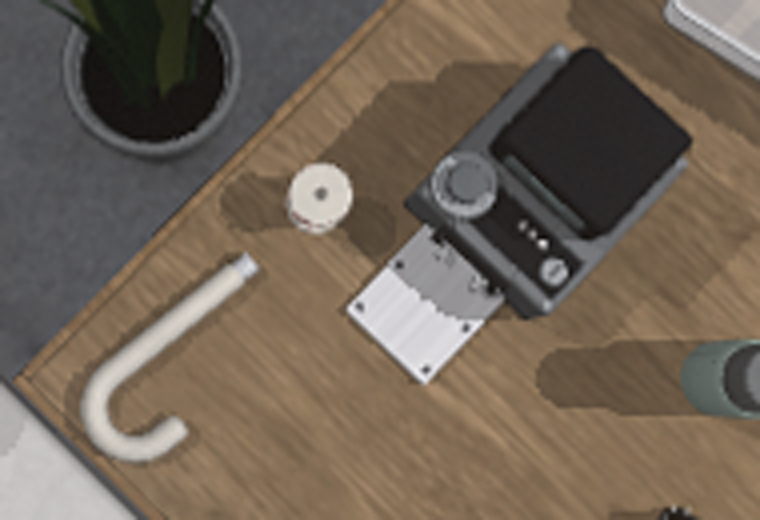

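The crop shows the handle's free end at crop (250,262) and its hook at (130,430), opening to the lower right. The shelf corners are at (347,310) and (424,383), and the button is at (465,182). The marker axis runs at about -45° yaw and the handle at about -54°. I'll move the wrist camera over both.

Call:
move_arm --steps '[[[0.67,-0.47,0],0,0],[[0.67,-0.47,0],0,0],[[0.67,-0.47,0],0,0],[[0.67,-0.47,0],0,0],[[0.67,-0.47,0],0,0],[[0.67,-0.47,0],0,0],[[0.67,-0.47,0],0,0],[[0.67,-0.47,0],0,0],[[0.67,-0.47,0],0,0],[[0.67,-0.47,0],0,0],[[0.67,-0.47,0],0,0],[[0.67,-0.47,0],0,0],[[0.67,-0.47,0],0,0],[[0.67,-0.47,0],0,0],[[0.67,-0.47,0],0,0],[[0.67,-0.47,0],0,0],[[0.67,-0.47,0],0,0],[[0.67,-0.47,0],0,0],[[0.67,-0.47,0],0,0],[[0.67,-0.47,0],0,0]]'

```text
t: 2.52
ee_pos: [443.0, -260.9, 222.8]
orientation: [3.1, 0.511, 0.0]
ft_force: [-0.4, -0.3, 0.4]
width: 87.5
grasp_force: 0.0
```

Call:
move_arm --steps '[[[0,0,0],-1,0],[[0,0,0],-1,0],[[0,0,0],-1,0],[[0,0,0],-1,0],[[0,0,0],-1,0],[[0,0,0],-1,0],[[0,0,0],-1,0],[[0,0,0],-1,0],[[0,0,0],-1,0],[[0,0,0],-1,0],[[0,0,0],-1,0],[[0,0,0],-1,0],[[0,0,0],-1,0],[[0,0,0],-1,0],[[0,0,0],-1,0],[[0,0,0],-1,0],[[0,0,0],-1,0],[[0,0,0],-1,0],[[0,0,0],-1,0],[[0,0,0],-1,0]]'

```text
t: 4.18
ee_pos: [442.5, -261.8, 222.8]
orientation: [1.595, 2.706, 0.0]
ft_force: [0.4, 0.2, 0.1]
width: 87.8
grasp_force: 0.0
```

```bash
python3 - <<'E'
from h import *
o=ctrl.get_obs();d=cams.get_image('wrist')
print(o['t'],o['ee_pos'],o['orientation'],o['qpos'],o['ft_force'])
np.save('w1.npy',{'d':d,'o':o},allow_pickle=True)
im=cv2.resize(d['image'][:,:,::-1],(800,600),interpolation=cv2.INTER_CUBIC)
cv2.imwrite('pics/w1.png',im)
for th in['handle','marker','shutter','start','jar','reel']:
    r=cams.boxes_of('wrist',th);print(th,[(np.round(q['rect']).tolist(),round(q['p'],2)) for q in r[:2]])
E
```

```text
4.1833 [ 442.5422673  -261.84937554  222.79433335] [1.59511595e+00 2.70617936e+00 3.07749566e-05] [-5.57449970e-01  2.60508380e-01  1.87252933e+00  3.15791363e-05
  1.00826858e+00 -1.06303382e+00] [0.38863286 0.2134358  0.06647954]
handle [([270.0, 120.0, 73.0, 135.0], 0.71)]
marker [([256.0, 294.0, 111.0, 158.0], 0.88)]
shutter [([245.0, 282.0, 25.0, 9.0], 0.69)]
start [([280.0, 326.0, 12.0, 5.0], 0.65), ([257.0, 294.0, 112.0, 158.0], 0.2)]
jar [([280.0, 327.0, 17.0, 7.0], 0.61)]
reel [([313.0, 237.0, 38.0, 42.0], 0.6)]
```

View pics/w1.png

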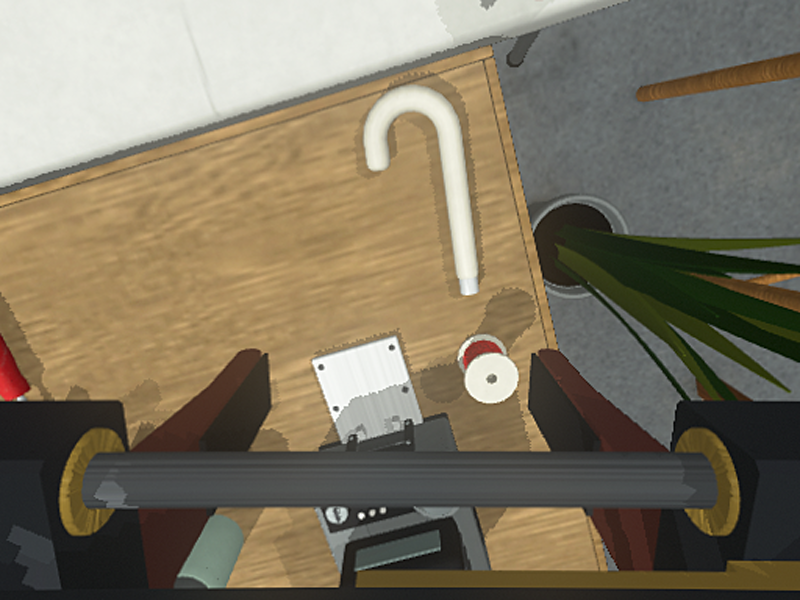

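The wrist view shows the handle with its hook at (410,110) and its free end at (469,293). The shelf's front corners are at (312,362) and (397,336), and the spool is at (490,375). The gripper hides the mouth, so I'll shift the camera toward the marker.

Call:
move_arm --steps '[[[-1,0,0],0,0],[[-1,0,0],0,0],[[-1,0,0],0,0],[[-1,0,0],0,0],[[-1,0,0],0,0],[[0,0,0],0,0],[[0,0,0],0,0]]'

```text
t: 5.12
ee_pos: [502.6, -372.0, 222.1]
orientation: [-1.603, -2.701, -0.0]
ft_force: [-0.5, -0.2, 0.5]
width: 87.9
grasp_force: 0.0
```

```bash
python3 - <<'E'
from h import *
o=ctrl.get_obs();d=cams.get_image('wrist')
print(o['t'],o['ee_pos'],o['orientation'])
np.save('w2.npy',{'d':d,'o':o},allow_pickle=True)
c=d['image'][90:240,150:350,::-1];cv2.imwrite('pics/w2.png',cv2.resize(c,(800,600),interpolation=cv2.INTER_CUBIC))
r=cams.boxes_of('wrist','start');print([(np.round(q['rect']).tolist(),round(q['p'],2)) for q in r[:2]])
# handle from w1
a=np.load('w1.npy',allow_pickle=True).item();d1,o1=a['d'],a['o']
g=d1['image'].astype(int);m=(g.min(2)>150)&(g.max(2)-g.min(2)<70)
n,l,st,ce=cv2.connectedComponentsWithStats(m.astype(np.uint8))
k=l[120,292];print(st[k])
m=l==k;rows=range(105,190);pts=[];
for v in rows:
    u=np.flatnonzero(m[v]);u=u[u>270]
    if len(u): pts.append([u.mean(),v,len(u)])
pts=np.array(pts);print(pts[::6].round(1).tolist(),pts[-8:].tolist())
P=px2w(d1,o1,pts[:60,:2],8.5)[:,:2]
c0=P.mean(0);v=np.linalg.svd(P-c0)[2][0];v=v*np.sign(v[0]);print('shank yaw',np.degrees(np.arctan2(v[1],v[0])),c0,'resid',np.abs((P-c0)@[-v[1],v[0]]).max())
print('end px row',pts[-1],px2w(d1,o1,pts[-1,:2]+[0,.5],8.5))
print('silhouette top(bend)',st[k])
E
```

```text
5.1167 [ 502.61176166 -372.04669241  222.14080069] [-1.60325792e+00 -2.70103110e+00 -2.50780513e-04]
[([285.0, 207.0, 20.0, 26.0], 0.81), ([260.0, 218.0, 128.0, 217.0], 0.41)]
[ 233   55   73  134 2848]
[[290.0, 105.0, 15.0], [290.5, 111.0, 14.0], [291.5, 117.0, 14.0], [292.0, 123.0, 15.0], [293.0, 129.0, 15.0], [293.5, 135.0, 14.0], [294.5, 141.0, 14.0], [295.0, 147.0, 13.0], [295.5, 153.0, 14.0], [296.5, 159.0, 14.0], [297.5, 165.0, 14.0], [298.0, 171.0, 13.0], [298.5, 177.0, 12.0], [300.0, 183.0, 11.0]] [[299.5, 181.0, 12.0], [300.0, 182.0, 11.0], [300.0, 183.0, 11.0], [300.0, 184.0, 11.0], [300.0, 185.0, 11.0], [300.0, 186.0, 11.0], [299.5, 187.0, 10.0], [299.0, 188.0, 7.0]]
shank yaw -52.17699811353408 [ 460.47839383 -206.20807415] resid 0.4951909655649203
end px row [299. 188.   7.] [[ 497.89518329 -256.75474779    8.5       ]]
silhouette top(bend) [ 233   55   73  134 2848]
```

View pics/w2.png

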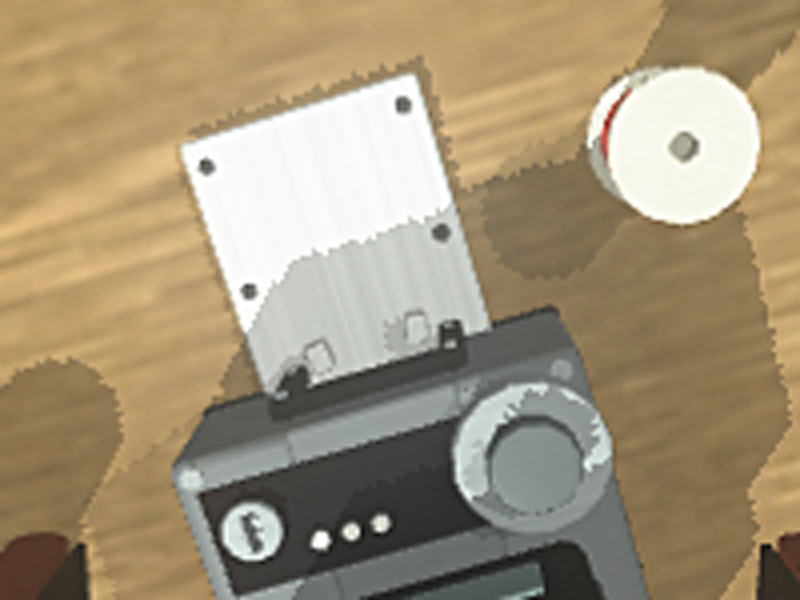

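The crop shows the shelf's front corners at (181,146) and (415,73), meeting the face at about (263,391) and (492,330). The button disc is centred at (537,466) and the spool top at (683,146). Now I'll fit the marker pose.

```bash
python3 - <<'E'
from h import *
from scipy.optimize import least_squares
a=np.load('w2.npy',allow_pickle=True).item();d,o=a['d'],a['o']
crop=np.array([[181,146],[415,73],[537,466],[263,391],[492,330]],float);uv=(crop+.5)/4-.5+[150,90]
M=np.array([[-75,-35,6],[-75,35,6],[22,36,74],[0,-35,6],[0,35,6]],float)
def W(p,M):
    c,s=np.cos(p[2]),np.sin(p[2]);return np.c_[p[0]+c*M[:,0]-s*M[:,1],p[1]+s*M[:,0]+c*M[:,1],M[:,2]]
f=lambda p:((w2px(d,o,W(p,M))-uv)*[[1],[1],[1],[.5],[.5]]).ravel()
r=least_squares(f,[497,-393,-.8]);p=r.x;print('marker',p[:2],np.degrees(p[2]),'res px',r.fun.reshape(-1,2).round(1).tolist())
for q in range(5): print(px2w(d,o,uv[q],M[q,2])[0].round(1),W(p,M)[q].round(1))
print('reel',px2w(d,o,np.array([683,146])/4+[150,90],45))
v=np.array([np.cos(p[2]),np.sin(p[2])])
print('grip pre (end 25mm before face)',p[:2]-v*113)
o=ctrl.get_obs();T=R.from_rotvec(o['orientation']).as_matrix();print('tool x yaw',np.degrees(np.arctan2(T[1,0],T[0,0])))
h=np.radians(-52.18);u=np.array([np.cos(h),np.sin(h)]);c0=np.array([460.48,-206.21]);E=np.array([497.9,-256.75])
E2=c0+u*((E-c0)@u);g=E2-88*u;print('end',E2,'grip',g)
dl=np.r_[g,60]-o['ee_pos'];print('delta tool',(T.T@dl/25).round(3),'grip radius',np.hypot(*g))
np.save('mk.npy',p)
E
```

```text
marker [ 496.54036436 -389.67054929] -44.71762723202314 res px [[-0.3, 0.3], [0.8, 0.1], [-0.5, -0.5], [0.2, 0.6], [0.0, -0.2]]
[ 418.8 -361.3    6. ] [ 418.6 -361.8    6. ]
[ 467.1 -312.4    6. ] [ 467.9 -312.     6. ]
[ 538.2 -379.8   74. ] [ 537.5 -379.6   74. ]
[ 470.9 -413.5    6. ] [ 471.9 -414.5    6. ]
[ 521.3 -365.2    6. ] [ 521.2 -364.8    6. ]
reel [[ 535.59084639 -295.72260024   45.        ]]
grip pre (end 25mm before face) [ 416.244481   -310.16224083]
tool x yaw 118.6900549174282
end [ 499.03014287 -255.87273931] grip [ 445.07005362 -186.35792961]
delta tool [7.549 1.547 6.499] grip radius 482.510756930026
```

Call:
move_arm --steps '[[[0.944,0.193,0],0,0],[[0.944,0.193,0],0,0],[[0.944,0.193,0],0,0],[[0.944,0.193,0],0,0],[[0.944,0.193,0],0,0],[[0.944,0.193,0],0,0],[[0.944,0.193,0.5],0,0],[[0.944,0.193,0.5],0,0],[[0,0,0.8],-0.92,0],[[0,0,0.8],-0.91,0],[[0,0,0.8],0,0],[[0,0,0.8],0,0],[[0,0,0.8],0,0],[[0,0,0],0,0],[[0,0,0],0,0],[[0,0,0],0,0]]'

```text
t: 6.55
ee_pos: [445.8, -187.1, 98.6]
orientation: [1.38, 2.822, 0.0]
ft_force: [-0.2, 0.5, -0.4]
width: 87.8
grasp_force: 0.0
```

```bash
python3 - <<'E'
from h import *
o=ctrl.get_obs();T=R.from_rotvec(o['orientation']).as_matrix();print(o['ee_pos'],'yaw',np.degrees(np.arctan2(T[1,0],T[0,0])),o['qpos'],o['t'])
print('delta tool',T.T@(np.r_[445.1,-186.4,4]-o['ee_pos'])/25)
d=cams.get_image('wrist');h=np.radians(-52.18);u=np.array([np.cos(h),np.sin(h)]);E2=np.array([499.03,-255.87])
im=d['image'][:,:,::-1].copy()
for s in [0,20,40,60,88,110]:
    q=w2px(d,o,np.r_[E2-s*u,8.5])[0]; cv2.circle(im,tuple(int(x) for x in q.round()),2,(0,0,255),-1)
cv2.imwrite('pics/g.png',im)
E
```

```text
[ 445.83175336 -187.09430359   98.62147318] yaw 127.88755261309815 [-4.21968026e-01  4.15831364e-01  2.01966362e+00  5.02526201e-05
  7.05388589e-01 -1.08326892e+00] 6.55
delta tool [ 0.04220674 -0.00741147  3.78483141]
```

View pics/g.png

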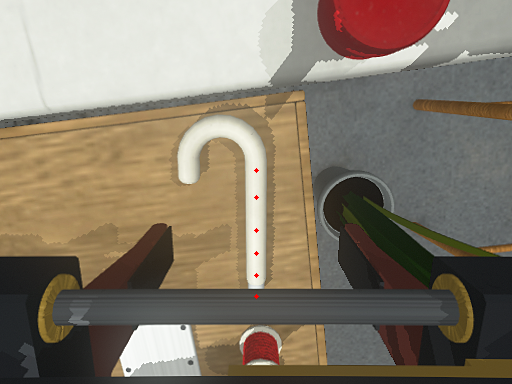

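The view shows the shank centred on column 256 with the grip marker at row 197. The hook tip is at (188,183), just beyond the pads. I'll half-close the fingers so that one fits inside the hook, then descend and grip.

Call:
move_arm --steps '[[[0.04,0,0],0,0.5],[[0,0,0],0,0.5],[[0,0,0.6],0,0.5],[[0,0,0.6],0,0.5],[[0,0,0.6],0,0.5],[[0,0,0.6],0,0.5],[[0,0,0.6],0,0.5],[[0,0,0.4],0,0.5],[[0,0,0.3],0,0.5],[[0,0,0],0,0.5],[[0,0,0],0,0.5],[[0,0,0],0,0.5]]'

```text
t: 7.6
ee_pos: [445.5, -186.7, 5.8]
orientation: [1.38, 2.821, 0.0]
ft_force: [-0.2, -0.7, -0.7]
width: 44.0
grasp_force: 0.0
```

Call:
move_arm --steps '[[[0,0,0],0,1],[[0,0,0],0,1],[[0,0,0],0,1],[[0,0,0],0,1],[[0,0,0],0,1],[[0,0,0],0,1],[[0,0,0],0,1],[[0,0,0],0,1]]'

```text
t: 8.27
ee_pos: [445.2, -186.6, 5.4]
orientation: [1.38, 2.822, -0.0]
ft_force: [-0.9, 0.7, 5.3]
width: 16.3
grasp_force: 30.0
```

Call:
move_arm --steps '[[[0,0,-0.4],0,1],[[0,0,-0.8],0,1],[[0,0,-0.8],0,1],[[0,0,-0.8],0,1],[[0,0,-0.6],0,1],[[-0.64,0.8,0],0,1],[[-0.64,0.8,0],0,1],[[-0.64,0.8,0],0,1],[[-0.64,0.8,0],0,1],[[-0.64,0.8,0],0,1],[[0,0,0],-0.74,1],[[0,0,0],-0.74,1],[[0,0,0],0,1],[[0,0,0],0,1]]'

```text
t: 9.43
ee_pos: [572.7, -188.1, 90.2]
orientation: [-1.198, -2.904, 0.0]
ft_force: [0.5, 0.1, -0.9]
width: 16.6
grasp_force: 30.0
```

```bash
cat > st.py <<'E'
from h import *
import sys
p=np.load('mk.npy');v=np.array([np.cos(p[2]),np.sin(p[2])]);n=np.array([-v[1],v[0]])
o=ctrl.get_obs();T=R.from_rotvec(o['orientation']).as_matrix();e=np.array(o['ee_pos']);e2=e[:2]-p[:2]
yaw=np.degrees(np.arctan2(-T[1,0],-T[0,0]))
s=-T[:2,0]
print('t',o['t'],'TCP marker x,y,z',(e2@v).round(2),(e2@n).round(2),e[2].round(2),'end x,y',((e2+88*s)@v).round(2),((e2+88*s)@n).round(2),'yaw err',(yaw-np.degrees(p[2])).round(2),'width',round(o['width'],1))
f=np.array(o['ft_force']);print('f along',(-f[:2]@v).round(2),'lat',(f[:2]@n).round(2),'z',f[2].round(2))
E
python3 st.py; python3 - <<'E'
from h import *
d=cams.get_image('wrist');t=cams.get_image('top')
cv2.imwrite('pics/c.png',np.hstack([cv2.resize(d['image'][:,:,::-1],(400,300)),cv2.resize(t['image'][140:260,230:390,::-1],(400,300),interpolation=cv2.INTER_CUBIC)]))
E
```

```text
t 9.4333 TCP marker x,y,z -87.71 196.85 90.24 end x,y 0.29 196.67 yaw err -0.11 width 16.6
f along -0.33 lat 0.42 z -0.85
```

View pics/c.png

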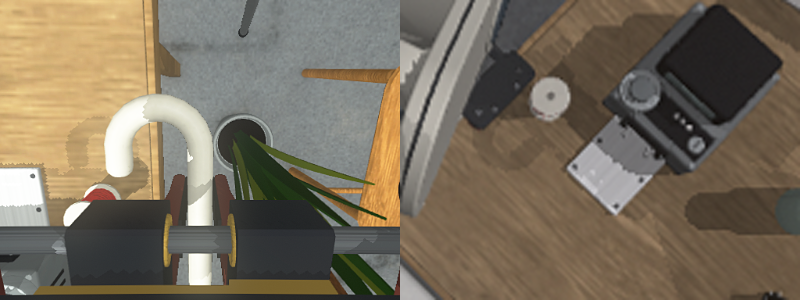

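I used the wrong sign on tool y, so the handle, still gripped cleanly, is now 197 mm to the side. It's well above the spool, so I'll bring it back at this height.

Call:
move_arm --steps '[[[0.6,-0.4,0],0,1],[[0.42,-0.83,0],0,1],[[0,-0.83,0],0,1],[[0,-0.83,0],0,1],[[0,-0.83,0],0,1],[[0,-0.83,0],0,1],[[0,-0.83,0],0,1],[[0,-0.83,0],0,1],[[0,-0.83,0],0,1],[[0,-0.83,0],0,1],[[0,0,0],0,1],[[0,0,0],0,1],[[0,0,0],0,1]]'

```text
t: 10.62
ee_pos: [416.8, -309.9, 90.4]
orientation: [1.197, 2.904, 0.0]
ft_force: [0.2, 0.3, -0.7]
width: 16.6
grasp_force: 30.0
```

```bash
python3 st.py
```

```text
t 10.6167 TCP marker x,y,z -112.78 0.52 90.36 end x,y -24.78 0.4 yaw err -0.08 width 16.6
f along 0.05 lat 0.39 z -0.73
```

Call:
move_arm --steps '[[[0,-0.02,0.5],0,1],[[0,0,0.8],0,1],[[0,0,0.8],0,1],[[0,0,0.6],0,1],[[0,0,0.3],0,1],[[0,0,0.1],0,1],[[0,0,0],0,1],[[0,0,0],0,1],[[0,0,0],0,1]]'

```text
t: 11.37
ee_pos: [416.9, -310.8, 13.5]
orientation: [1.194, 2.904, -0.001]
ft_force: [0.1, -0.1, -0.0]
width: 17.3
grasp_force: 30.0
```

```bash
python3 st.py; python3 - <<'E'
from h import *
t=cams.get_image('top');s=cams.get_image('scene')
cv2.imwrite('pics/e.png',np.hstack([cv2.resize(s['image'][150:300,200:400,::-1],(400,300),interpolation=cv2.INTER_CUBIC),cv2.resize(t['image'][150:240,260:380,::-1],(400,300),interpolation=cv2.INTER_CUBIC)]))
E
```

```text
t 11.3667 TCP marker x,y,z -112.15 0.01 13.5 end x,y -24.15 0.02 yaw err 0.0 width 17.3
f along -0.14 lat -0.01 z -0.01
```

View pics/e.png

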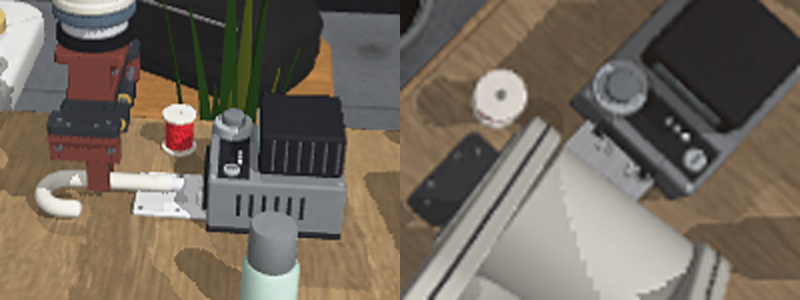

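The scene view shows the shank level above the shelf, pointing at the mouth. I'll lower it slightly and advance.

Call:
move_arm --steps '[[[0,0,0.05],0,1],[[-0.2,0,0],0,1],[[-0.2,0,0],0,1],[[-0.2,0,0],0,1],[[-0.2,0,0],0,1],[[0,0,0],0,1],[[0,0,0],0,1]]'

```text
t: 12.05
ee_pos: [430.7, -324.9, 11.4]
orientation: [1.195, 2.905, -0.0]
ft_force: [0.4, -0.7, -0.1]
width: 16.6
grasp_force: 30.0
```

```bash
python3 st.py
```

```text
t 12.05 TCP marker x,y,z -92.38 -0.28 11.4 end x,y -4.38 -0.3 yaw err -0.01 width 16.6
f along -0.83 lat -0.21 z -0.15
```

Call:
move_arm --steps '[[[-0.12,0.01,0],0,1],[[-0.12,0,0],0,1],[[-0.12,0,0],0,1],[[-0.12,0,0],0,1],[[0,0,0],0,1]]'

```text
t: 12.47
ee_pos: [436.5, -330.4, 11.2]
orientation: [-1.193, -2.898, -0.004]
ft_force: [-8.6, 9.7, 12.5]
width: 16.3
grasp_force: 30.0
```

```bash
python3 st.py
```

```text
t 12.4667 TCP marker x,y,z -84.39 -0.15 11.18 end x,y 3.61 -0.18 yaw err -0.02 width 16.3
f along 12.97 lat 0.82 z 12.49
```

Call:
move_arm --steps '[[[-0.12,0,0],0,1],[[-0.12,0,0],0,1],[[-0.12,0,0],0,1],[[-0.12,0,0],0,1],[[0,0,0],0,1]]'

```text
t: 12.88
ee_pos: [443.0, -337.3, 11.1]
orientation: [-1.19, -2.894, -0.006]
ft_force: [-14.6, 11.4, 20.4]
width: 16.7
grasp_force: 30.0
```

```bash
python3 st.py
```

```text
t 12.8833 TCP marker x,y,z -74.89 -0.44 11.13 end x,y 13.11 -0.45 yaw err -0.0 width 16.7
f along 18.37 lat -2.13 z 20.36
```

Both the push (18 N) and the upward force (20 N) are too high, so something is dragging on the shelf. I'll raise it a little.

Call:
move_arm --steps '[[[0,0,-0.04],0,1],[[0,0,0],0,1],[[0,0,0],0,1]]'

```text
t: 13.13
ee_pos: [446.0, -339.9, 11.8]
orientation: [-1.194, -2.902, -0.002]
ft_force: [-4.0, 3.9, -0.5]
width: 16.2
grasp_force: 30.0
```

```bash
python3 st.py
```

```text
t 13.1333 TCP marker x,y,z -70.98 -0.18 11.77 end x,y 17.02 -0.2 yaw err -0.01 width 16.2
f along 5.55 lat -0.07 z -0.49
```

Call:
move_arm --steps '[[[0,0,-0.04],0,1],[[0,0,0],0,1],[[0,0,0],0,1]]'

```text
t: 13.38
ee_pos: [446.9, -340.7, 13.0]
orientation: [-1.195, -2.904, -0.001]
ft_force: [-3.7, 2.8, -2.0]
width: 16.4
grasp_force: 30.0
```

```bash
python3 st.py;python3 - <<'E'
from h import *
s=cams.get_image('scene')
cv2.imwrite('pics/f.png',cv2.resize(s['image'][190:290,200:340,::-1],(700,500),interpolation=cv2.INTER_CUBIC))
E
```

```text
t 13.3833 TCP marker x,y,z -69.72 -0.08 12.99 end x,y 18.28 -0.08 yaw err -0.01 width 16.4
f along 4.62 lat -0.66 z -1.96
```

View pics/f.png

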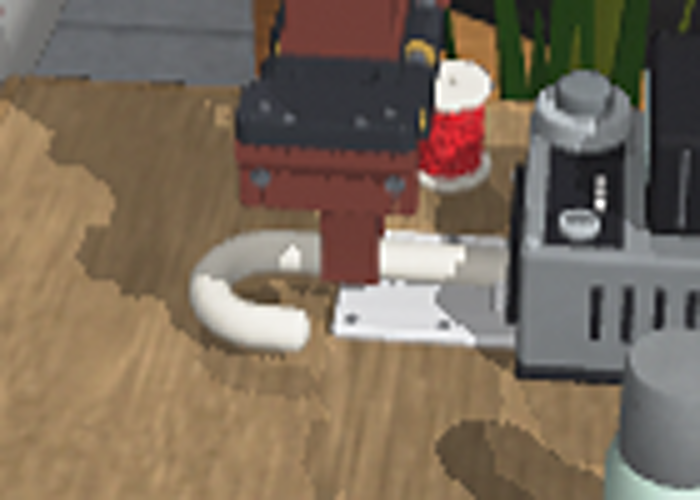

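The shank is in the mouth, with its drag down to about 4.6 N. I'll advance to just before the earliest possible stop.

Call:
move_arm --steps '[[[-0.1,0,0],0,1],[[-0.1,0,0],0,1],[[-0.1,0,0],0,1],[[0,0,0],0,1]]'

```text
t: 13.77
ee_pos: [453.9, -347.4, 13.6]
orientation: [1.195, 2.904, -0.001]
ft_force: [-1.1, 0.5, -1.4]
width: 16.4
grasp_force: 30.0
```

```bash
python3 st.py
```

```text
t 13.7667 TCP marker x,y,z -60.07 0.02 13.57 end x,y 27.93 0.0 yaw err -0.01 width 16.4
f along 1.14 lat -0.42 z -1.43
```

Call:
move_arm --steps '[[[-0.08,0,0],0,1],[[-0.08,0,0],0,1],[[0,0,0],0,1],[[0,0,0],0,1]]'

```text
t: 14.1
ee_pos: [456.4, -349.8, 13.6]
orientation: [1.195, 2.904, -0.001]
ft_force: [-1.6, -0.3, -2.8]
width: 16.2
grasp_force: 30.0
```

```bash
python3 st.py; python3 st.py|tail -1
```

```text
t 14.1 TCP marker x,y,z -56.6 0.04 13.57 end x,y 31.4 0.03 yaw err -0.01 width 16.2
f along 0.95 lat -1.35 z -2.76
f along 0.95 lat -1.35 z -2.76
```

Call:
move_arm --steps '[[[-0.05,0,0],0,1],[[-0.05,0,0],0,1],[[-0.05,0,0],0,1],[[-0.05,0,0],0,1],[[0,0,0],0,1],[[0,0,0],0,1]]'

```text
t: 14.6
ee_pos: [459.6, -353.1, 13.5]
orientation: [1.195, 2.905, -0.0]
ft_force: [-2.0, 1.4, -2.3]
width: 16.5
grasp_force: 30.0
```

```bash
python3 st.py
```

```text
t 14.6 TCP marker x,y,z -52.02 -0.01 13.47 end x,y 35.98 -0.03 yaw err -0.01 width 16.5
f along 2.35 lat -0.42 z -2.35
```

Call:
move_arm --steps '[[[-0.04,0,0],0,1],[[-0.04,0,0],0,1],[[0,0,0],0,1]]'

```text
t: 14.85
ee_pos: [460.8, -354.3, 13.4]
orientation: [-1.195, -2.905, -0.0]
ft_force: [-2.9, 1.7, -2.4]
width: 16.6
grasp_force: 30.0
```

```bash
python3 st.py
```

```text
t 14.85 TCP marker x,y,z -50.28 -0.03 13.39 end x,y 37.72 -0.04 yaw err -0.01 width 16.6
f along 3.25 lat -0.78 z -2.39
```

Call:
move_arm --steps '[[[-0.04,0,0],0,1],[[-0.04,0,0],0,1],[[0,0,0],0,1]]'

```text
t: 15.1
ee_pos: [461.9, -355.4, 13.3]
orientation: [-1.195, -2.905, -0.0]
ft_force: [-3.0, 2.6, -2.2]
width: 16.6
grasp_force: 30.0
```

```bash
python3 st.py
```

```text
t 15.1 TCP marker x,y,z -48.67 -0.03 13.28 end x,y 39.33 -0.03 yaw err -0.0 width 16.6
f along 3.94 lat -0.22 z -2.23
```

Call:
move_arm --steps '[[[-0.04,0,0],0,1],[[0,0,0],0,1],[[0,0,0],0,1]]'

```text
t: 15.35
ee_pos: [463.1, -356.6, 13.4]
orientation: [1.195, 2.905, -0.0]
ft_force: [-1.7, 1.7, -2.5]
width: 16.6
grasp_force: 30.0
```

Call:
move_arm --steps '[[[0,0,0],0,1]]'

```text
t: 15.43
ee_pos: [463.1, -356.6, 13.5]
orientation: [1.195, 2.905, -0.0]
ft_force: [-2.6, 2.4, -4.0]
width: 16.6
grasp_force: 30.0
```

```bash
python3 st.py
```

```text
t 15.4333 TCP marker x,y,z -47.06 -0.01 13.48 end x,y 40.94 -0.02 yaw err -0.01 width 16.6
f along 3.57 lat -0.1 z -3.98
```

Call:
move_arm --steps '[[[-0.03,0,0],0,1],[[-0.03,0,0],0,1],[[0,0,0],0,1],[[0,0,0],0,1]]'

```text
t: 15.77
ee_pos: [464.3, -357.7, 13.6]
orientation: [1.195, 2.905, -0.0]
ft_force: [-1.7, 2.1, -3.5]
width: 16.6
grasp_force: 30.0
```

```bash
python3 st.py
```

```text
t 15.7667 TCP marker x,y,z -45.36 0.01 13.55 end x,y 42.64 -0.01 yaw err -0.01 width 16.6
f along 2.71 lat 0.28 z -3.47
```

Call:
move_arm --steps '[[[-0.04,0,0],0,1],[[-0.04,0,0],0,1],[[0,0,0],0,1],[[0,0,0],0,1]]'

```text
t: 16.1
ee_pos: [465.6, -359.1, 13.5]
orientation: [1.195, 2.905, -0.0]
ft_force: [-1.5, 1.6, -3.4]
width: 16.9
grasp_force: 30.0
```

```bash
python3 st.py
```

```text
t 16.1 TCP marker x,y,z -43.5 0.0 13.5 end x,y 44.5 -0.01 yaw err -0.01 width 16.9
f along 2.2 lat 0.08 z -3.45
```

Call:
move_arm --steps '[[[-0.04,0,0],0,1],[[-0.04,0,0],0,1],[[0,0,0],0,1],[[0,0,0],0,1]]'

```text
t: 16.43
ee_pos: [467.0, -360.4, 13.5]
orientation: [1.195, 2.905, -0.0]
ft_force: [-1.3, 1.3, -3.6]
width: 16.9
grasp_force: 30.0
```

```bash
python3 st.py
```

```text
t 16.4333 TCP marker x,y,z -41.6 0.0 13.46 end x,y 46.4 -0.01 yaw err -0.01 width 16.9
f along 1.79 lat -0.0 z -3.64
```

Call:
move_arm --steps '[[[-0.04,0,0],0,1],[[-0.04,0,0],0,1],[[0,0,0],0,1],[[0,0,0],0,1]]'

```text
t: 16.77
ee_pos: [468.4, -361.8, 13.5]
orientation: [1.195, 2.905, -0.0]
ft_force: [-2.4, 1.5, -3.3]
width: 16.3
grasp_force: 30.0
```

```bash
python3 st.py
```

```text
t 16.7667 TCP marker x,y,z -39.59 -0.01 13.46 end x,y 48.41 -0.01 yaw err -0.01 width 16.3
f along 2.72 lat -0.64 z -3.31
```

Call:
move_arm --steps '[[[-0.04,0,0],0,1],[[-0.04,0,0],0,1],[[0,0,0],0,1],[[0,0,0],0,1]]'

```text
t: 17.1
ee_pos: [469.8, -363.3, 13.5]
orientation: [1.195, 2.905, -0.0]
ft_force: [-0.7, 1.1, -3.5]
width: 16.8
grasp_force: 30.0
```

```bash
python3 st.py
```

```text
t 17.1 TCP marker x,y,z -37.57 -0.02 13.47 end x,y 50.43 -0.04 yaw err -0.01 width 16.8
f along 1.33 lat 0.29 z -3.54
```

Call:
move_arm --steps '[[[-0.04,0,0],0,1],[[-0.04,0,0],0,1],[[0,0,0],0,1],[[0,0,0],0,1]]'

```text
t: 17.43
ee_pos: [471.2, -364.6, 13.4]
orientation: [1.195, 2.905, -0.0]
ft_force: [-0.7, 1.1, -3.2]
width: 16.6
grasp_force: 30.0
```

```bash
python3 st.py
```

```text
t 17.4333 TCP marker x,y,z -35.61 -0.0 13.44 end x,y 52.39 -0.02 yaw err -0.01 width 16.6
f along 1.34 lat 0.29 z -3.23
```

Call:
move_arm --steps '[[[-0.04,0,0],0,1],[[-0.04,0,0],0,1],[[0,0,0],0,1],[[0,0,0],0,1]]'

```text
t: 17.77
ee_pos: [472.2, -365.7, 13.3]
orientation: [-1.195, -2.905, -0.0]
ft_force: [-3.0, 2.6, -3.5]
width: 16.4
grasp_force: 30.0
```

```bash
python3 st.py
```

```text
t 17.7667 TCP marker x,y,z -34.16 -0.04 13.27 end x,y 53.84 -0.05 yaw err -0.01 width 16.4
f along 4.01 lat -0.27 z -3.47
```

Call:
move_arm --steps '[[[-0.04,0,0],0,1],[[0,0,0],0,1],[[0,0,0],0,1]]'

```text
t: 18.02
ee_pos: [473.1, -366.5, 13.3]
orientation: [-1.195, -2.905, -0.0]
ft_force: [-3.9, 3.6, -4.0]
width: 16.7
grasp_force: 30.0
```

```bash
python3 st.py
```

```text
t 18.0167 TCP marker x,y,z -32.98 -0.04 13.34 end x,y 55.02 -0.05 yaw err -0.01 width 16.7
f along 5.31 lat -0.21 z -4.02
```

Call:
move_arm --steps '[[[-0.04,0,0],0,1],[[0,0,0],0,1],[[0,0,0],0,1]]'

```text
t: 18.27
ee_pos: [473.9, -367.3, 13.4]
orientation: [-1.195, -2.905, -0.0]
ft_force: [-3.2, 2.0, -4.0]
width: 16.6
grasp_force: 30.0
```

```bash
python3 st.py
```

```text
t 18.2667 TCP marker x,y,z -31.81 -0.03 13.39 end x,y 56.19 -0.05 yaw err -0.01 width 16.6
f along 3.7 lat -0.85 z -3.96
```

Call:
move_arm --steps '[[[-0.04,0,0],0,1],[[0,0,0],0,1],[[0,0,0],0,1]]'

```text
t: 18.52
ee_pos: [474.1, -367.5, 13.2]
orientation: [-1.195, -2.904, -0.001]
ft_force: [-4.4, 4.6, -3.4]
width: 16.4
grasp_force: 30.0
```

```bash
python3 st.py
```

```text
t 18.5167 TCP marker x,y,z -31.54 -0.07 13.2 end x,y 56.46 -0.09 yaw err -0.01 width 16.4
f along 6.35 lat 0.23 z -3.35
```

The stop is met: 1 mm commanded gave only 0.27 mm of travel, the force rose, and 4 mm of pin travel came before it. Now I'll lower the shank onto the shelf.

Call:
move_arm --steps '[[[0,0,0.03],0,1],[[0,0,0.03],0,1],[[0,0,0],0,1]]'

```text
t: 18.77
ee_pos: [474.0, -367.5, 11.8]
orientation: [-1.195, -2.904, -0.001]
ft_force: [-6.9, 4.8, -0.8]
width: 16.4
grasp_force: 30.0
```

```bash
python3 st.py
```

```text
t 18.7667 TCP marker x,y,z -31.63 -0.07 11.84 end x,y 56.37 -0.08 yaw err -0.01 width 16.4
f along 8.31 lat -1.43 z -0.77
```

Call:
move_arm --steps '[[[0.02,0,0],0,1],[[0,0,0],0,1],[[0,0,0],0,1]]'

```text
t: 19.02
ee_pos: [474.0, -367.5, 12.0]
orientation: [-1.195, -2.905, -0.0]
ft_force: [-4.3, 3.4, -0.2]
width: 16.5
grasp_force: 30.0
```

```bash
python3 st.py
```

```text
t 19.0167 TCP marker x,y,z -31.61 -0.05 12.02 end x,y 56.39 -0.07 yaw err -0.01 width 16.5
f along 5.48 lat -0.59 z -0.21
```

Call:
move_arm --steps '[[[0,0,0],0,0.7],[[0,0,0],0,0.6],[[0,0,0],0,0.5],[[0,0,0],0,0.5],[[0,0,0],0,0.5],[[0,0,0],0,0.5]]'

```text
t: 19.52
ee_pos: [474.7, -368.0, 12.2]
orientation: [1.195, 2.904, -0.001]
ft_force: [-0.2, 0.9, -0.3]
width: 43.6
grasp_force: 0.0
```

```bash
python3 st.py
```

```text
t 19.5167 TCP marker x,y,z -30.74 0.04 12.2 end x,y 57.26 0.03 yaw err -0.01 width 43.6
f along 0.81 lat 0.53 z -0.33
```

Released, with no residual force. I'll lift off and move above the button with the fingers shut.

Call:
move_arm --steps '[[[0,0,-0.3],0,0.5],[[0,0,-0.8],0,0.5],[[0,0,-0.9],0,0.5],[[0,0,-0.9],0,0.5],[[0,0,-0.9],0,0.8],[[0,0,-0.6],0,1],[[-0.7,0.48,0],0,1],[[-0.7,0.48,0],0,1],[[-0.7,0.48,0],0,1],[[0,0,0],0,1],[[0,0,0],0,1],[[0,0,0],0,1],[[0,0,0],0,1]]'

```text
t: 20.6
ee_pos: [535.7, -378.6, 121.7]
orientation: [-1.195, -2.904, -0.0]
ft_force: [-0.7, -0.1, 0.4]
width: 0.2
grasp_force: 0.0
```

```bash
python3 st.py; python3 - <<'E'
from h import *
d=cams.get_image('wrist');s=cams.get_image('scene')
cv2.imwrite('pics/k.png',np.hstack([cv2.resize(d['image'][:,:,::-1],(400,300)),cv2.resize(s['image'][180:285,210:350,::-1],(400,300),interpolation=cv2.INTER_CUBIC)]))
E
```

```text
t 20.6 TCP marker x,y,z 20.04 35.43 121.75 end x,y 108.04 35.4 yaw err -0.02 width 0.2
f along 0.39 lat -0.55 z 0.39
```

View pics/k.png

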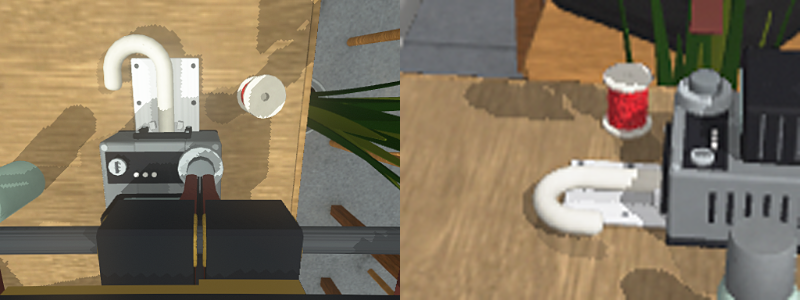

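The handle lies flat in the port, and the shut fingers are over the button. I'll press it now.

Call:
move_arm --steps '[[[-0.05,0.02,0.6],0,1],[[0,0,0.6],0,1],[[0,0,0.4],0,1],[[0,0,0.16],0,1],[[0,0,0],0,1],[[0,0,0],0,1]]'

```text
t: 21.2
ee_pos: [537.4, -379.3, 78.2]
orientation: [-1.195, -2.904, -0.0]
ft_force: [-4.7, 1.2, 9.8]
width: 0.4
grasp_force: 5.1
```

Call:
move_arm --steps '[[[0,0,0.06],0,1],[[0,0,0.06],0,1],[[0,0,0.06],0,1],[[0,0,0],0,1],[[0,0,0],0,1]]'

```text
t: 21.62
ee_pos: [537.6, -379.4, 77.6]
orientation: [-1.195, -2.904, -0.0]
ft_force: [-12.8, 9.4, 39.6]
width: 0.3
grasp_force: 19.4
```

Contact came about 4 mm higher than expected and felt stiff. I'll back off and feel the force profile slowly.

Call:
move_arm --steps '[[[0,0,-0.3],0,1],[[0,0,-0.3],0,1],[[0,0,-0.1],0,1],[[0,0,0],0,1],[[0,0,0],0,1]]'

```text
t: 22.03
ee_pos: [538.0, -379.5, 90.3]
orientation: [-1.195, -2.905, -0.0]
ft_force: [0.2, 0.6, -0.1]
width: 0.5
grasp_force: 0.0
```

```bash
python3 st.py; python3 - <<'E'
from h import *
o=ctrl.get_obs();d=cams.get_image('wrist')
for th in ['start','handle','jar','reel']: print(th,[(np.round(q['rect'],1).tolist(),round(q['p'],2)) for q in cams.boxes_of('wrist',th)[:2]])
p=np.load('mk.npy');c,s=np.cos(p[2]),np.sin(p[2])
W=lambda x,y,z:[p[0]+c*x-s*y,p[1]+s*x+c*y,z]
print('exp button px',w2px(d,o,[W(22,36,74),W(10,36,74),W(22,24,74),W(22,48,74)]).round(1).tolist())
print('tip px',w2px(d,o,[o['ee_pos']]).round(1).tolist())
E
```

```text
t 22.0333 TCP marker x,y,z 22.24 36.4 90.31 end x,y 110.24 36.38 yaw err -0.01 width 0.5
f along 0.27 lat 0.6 z -0.12
start [([254.3, 222.1, 33.7, 25.7], 0.88)]
handle [([165.6, 101.8, 103.1, 143.1], 0.63)]
jar []
reel [([341.6, 122.0, 78.9, 66.9], 0.86)]
exp button px [[255.4, 232.2], [255.3, 212.4], [234.6, 232.2], [276.1, 232.2]]
tip px [[256.1, 243.9]]
```

Call:
move_arm --steps '[[[0,0,0.06],0,1],[[0,0,0],0,1],[[0,0,0],0,1]]'

```text
t: 22.53
ee_pos: [538.0, -379.4, 89.1]
orientation: [-1.195, -2.905, -0.0]
ft_force: [0.2, 0.4, -0.3]
width: 0.1
grasp_force: 0.0
```

Call:
move_arm --steps '[[[0,0,0.06],0,1],[[0,0,0],0,1],[[0,0,0],0,1]]'

```text
t: 22.78
ee_pos: [538.0, -379.5, 87.8]
orientation: [-1.195, -2.905, -0.0]
ft_force: [0.1, -0.9, -0.1]
width: 0.6
grasp_force: 0.0
```

Call:
move_arm --steps '[[[0,0,0.06],0,1],[[0,0,0],0,1],[[0,0,0],0,1]]'

```text
t: 23.03
ee_pos: [538.1, -379.5, 86.4]
orientation: [-1.195, -2.905, -0.0]
ft_force: [0.8, -0.2, 0.6]
width: 0.5
grasp_force: 0.0
```

Call:
move_arm --steps '[[[0,0,0.06],0,1],[[0,0,0],0,1],[[0,0,0],0,1]]'

```text
t: 23.28
ee_pos: [538.1, -379.5, 84.8]
orientation: [-1.195, -2.905, -0.0]
ft_force: [0.4, -0.8, -0.1]
width: 0.6
grasp_force: 0.0
```

Call:
move_arm --steps '[[[0,0,0.06],0,1],[[0,0,0],0,1],[[0,0,0],0,1]]'

```text
t: 23.53
ee_pos: [538.2, -379.6, 83.5]
orientation: [1.195, 2.905, -0.0]
ft_force: [-0.2, 0.4, 1.0]
width: 0.5
grasp_force: 0.0
```

Call:
move_arm --steps '[[[0,0,0.06],0,1],[[0,0,0],0,1],[[0,0,0],0,1]]'

```text
t: 23.78
ee_pos: [538.3, -379.6, 82.1]
orientation: [1.195, 2.905, -0.0]
ft_force: [-0.8, 0.1, 1.4]
width: 0.2
grasp_force: 0.9
```

Call:
move_arm --steps '[[[0,0,0.06],0,1],[[0,0,0],0,1],[[0,0,0],0,1]]'

```text
t: 24.03
ee_pos: [538.2, -379.6, 80.5]
orientation: [1.195, 2.905, -0.0]
ft_force: [-0.1, 0.9, 2.3]
width: 0.4
grasp_force: 1.3
```

Call:
move_arm --steps '[[[0,0,0.06],0,1],[[0,0,0],0,1],[[0,0,0],0,1]]'

```text
t: 24.28
ee_pos: [538.3, -379.6, 79.0]
orientation: [1.195, 2.905, -0.0]
ft_force: [-0.5, -0.1, 3.5]
width: 0.8
grasp_force: 1.7
```

Call:
move_arm --steps '[[[0,0,0.04],0,1],[[0,0,0],0,1],[[0,0,0],0,1]]'

```text
t: 24.53
ee_pos: [538.3, -379.6, 78.4]
orientation: [1.195, 2.905, -0.0]
ft_force: [-0.5, 0.7, 6.3]
width: 0.7
grasp_force: 3.2
```

```bash
python3 st.py; python3 - <<'E'
from h import *
o=ctrl.get_obs();d=cams.get_image('wrist')
for th in ['start']: print(th,[(np.round(q['rect'],1).tolist(),round(q['p'],2)) for q in cams.boxes_of('wrist',th)[:2]])
E
```

```text
t 24.5333 TCP marker x,y,z 22.59 36.51 78.38 end x,y 110.59 36.5 yaw err -0.01 width 0.7
f along 0.83 lat 0.19 z 6.34
start [([253.8, 229.6, 38.3, 26.6], 0.74)]
```

The force rises like a spring from 83.5 to 78.5 mm (about 4 N), then turns hard, so the button went all the way down. I'll let it go and retreat.

Call:
move_arm --steps '[[[0,0,-0.5],0,1],[[0,0,-0.8],0,1],[[0,0,-0.8],0,1],[[0,0,-0.8],0,1],[[0,0,-0.8],0,1],[[0,0,-0.5],0,1],[[0,0,0],0,1],[[0,0,0],0,1],[[0,0,0],0,1]]'

```text
t: 25.38
ee_pos: [537.5, -379.0, 181.8]
orientation: [-1.195, -2.904, -0.001]
ft_force: [-0.7, 0.1, -0.7]
width: 0.4
grasp_force: 0.0
```

```bash
python3 st.py; python3 - <<'E'
from h import *
o=ctrl.get_obs();d=cams.get_image('wrist')
p=np.load('mk.npy');v=np.array([np.cos(p[2]),np.sin(p[2])]);n=np.array([-v[1],v[0]])
g=d['image'].astype(int)
r=cams.cut_out('wrist','handle')[0];m=r['pixels'];print(r['rect'],r['p'])
uv=np.argwhere(m)[:,::-1];P=px2w(d,o,uv,14.5)[:,:2]-p[:2];X,Y=P@v,P@n
print('hook back x',X.min(),'(expected end-150); shank y by x',[(a,Y[(X>a)&(X<a+5)&(Y>-18)].mean().round(1)) for a in(-60,-45,-30,-20)])
print([(th,[(np.round(q['rect'],1).tolist(),round(q['p'],2)) for q in cams.boxes_of('wrist',th)[:1]]) for th in('shutter','start','reel')])
q=cams.boxes_of('wrist','reel')
if q: print('reel',px2w(d,o,q[0]['rect'][:2],30))
E
```

```text
t 25.3833 TCP marker x,y,z 21.61 36.35 181.77 end x,y 109.61 36.35 yaw err -0.01 width 0.4
f along 0.56 lat -0.41 z -0.71
[191.4, 106.1, 69.0, 100.7] 0.55
hook back x -95.39785097734253 (expected end-150); shank y by x [(-60, np.float64(0.0)), (-45, np.float64(-0.0)), (-30, np.float64(0.3)), (-20, np.float64(-0.4))]
[('shutter', []), ('start', [([254.5, 193.7, 21.8, 29.3], 0.79)]), ('reel', [([318.0, 120.0, 52.3, 42.3], 0.8)])]
reel [[ 536.39692297 -296.58105089   30.        ]]
```

```bash
python3 - <<'E'
from h import *
def wm(g,seed):
    g=g.astype(int);m=((g.min(2)>110)&(g.max(2)-g.min(2)<45)).astype(np.uint8)
    l=cv2.connectedComponents(m)[1];return l==l[seed]
a=np.load('w1.npy',allow_pickle=True).item();d1,o1=a['d'],a['o']
m=wm(d1['image'],(120,292));h=np.radians(-52.18);u=np.array([np.cos(h),np.sin(h)])
P=px2w(d1,o1,np.argwhere(m)[:,::-1],8.5)[:,:2];print('w1 end-back', 499.03*u[0]-255.87*u[1]-(P@u).min(), m.sum())
o=ctrl.get_obs();d=cams.get_image('wrist');p=np.load('mk.npy');v=np.array([np.cos(p[2]),np.sin(p[2])]);n=np.array([-v[1],v[0]])
r=cams.cut_out('wrist','handle')[0]['pixels']
q=np.argwhere(r);top=q[:,0].min();c=int(np.median(q[q[:,0]<=top+3][:,1]))
print('top',top,c,d['image'][top-6:top+8,c].tolist())
print('row->x',[(k,((px2w(d,o,[c,k],14.5)[0,:2]-p[:2])@v).round(1)) for k in range(top-4,top+4)])
E
```

```text
w1 end-back 151.96959224661168 3089
top 53 189 [[161, 139, 100], [159, 137, 101], [162, 139, 101], [162, 140, 102], [162, 139, 100], [160, 135, 96], [154, 133, 97], [189, 185, 165], [219, 218, 196], [231, 229, 212], [236, 235, 222], [242, 241, 227], [247, 247, 235], [250, 249, 240]]
row->x [(49, np.float64(-100.1)), (50, np.float64(-99.2)), (51, np.float64(-98.4)), (52, np.float64(-97.5)), (53, np.float64(-96.6)), (54, np.float64(-95.8)), (55, np.float64(-94.9)), (56, np.float64(-94.1))]
```

The back of the hook now measures about -95.6 mm. At home the TCP was at -31.6, and the hook back had measured 64 mm behind the grip point, so the handle has not slid back. Handing in.

```bash
python3 -c "
from workcell import ctrl
print(ctrl.close_job())"
```

```text
the job is handed in; nothing more can be done
None
```

I handed the job in at about 25 s with no verdict returned: by force feel and wrist-camera measurement, the shank is home on the stop (peak push about 8 N there), the handle lies on the shelf and the start button was pressed fully and released; the spool hasn't moved, and I couldn't confirm the shutter or the jar at the end.

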